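# Tilt the bathroom caddy so the balm tins slide into one corner, and hold it

## Robot

A 6-joint arm with a two-finger parallel gripper is mounted at the origin on the work surface. World frame = base frame: x ahead of the robot, y to its left, z up, the work surface at z = 0. Lengths are in m, angles in rad, forces in N, time in s.
With the tool pointing down it reaches from about 0.25 to 0.725 m from the base axis. Payload 4 kg.
Tool frame: the origin (TCP) lies at the very end of the fingers, on their centre line; the grasp point (between the pads) lies 19 mm behind it; z points along the fingers, y is the line along which they close (so a half turn about z gives the same grasp; the last joint's range is limited). The gripper opens to 85 mm and grips with 20 to 120 N. Pads are 22 mm wide; open, the fingers measure 114 mm over their backs; the gripper's body (76 mm by 85 mm) begins 54 mm behind the grasp point. The pads swing forward as they close: fully open they stand 13 mm farther back than shut.
Start: joints at [-1.257, 0.241, 0.005, 1.335, 0, 1.571], TCP at [0.154, -0.476, 0.231] pointing down, gripper open.
Joint ranges: [-2.72, 2.72], [-1.05, 1.87], [-1.09, 1.28], [-1.99, 2.15], [-1.42, 1.44], [-3.14, 3.14]. Speed limits (rad/s): [2.79, 2.79, 3.14, 3.14, 3.14, 3.14].

## Interface

Orientations are given as a unit quaternion [x, y, z, w].
In Python, from workcell import bot, vision, workorder gives the robot as it stands.
- The arm moves only by the shell command python3 -m creep 'ROWS' [OPENING]. ROWS is JSON, a list of rows, each a list of 2 entries, a list of its own where there are three numbers: the shift along the tool's x, y, z in mm, then the turn, a rotation vector about the tool's x, y, z in rad. In form: [[[dx, dy, dz], [wx, wy, wz]], ...]. A call has 1 to 12 rows; each row shifts and turns the commanded pose from where the row before left it, along the tool's axes as they then stand; what a row does not reach is not made up. A row lasts 1/8 s, in which the tool goes at most 62.5 mm and 10.7 degrees, less where a joint would pass 70% of its speed; a pose out of reach is approached as far as the arm can. A call is refused whole if a number of a shift passes 62.5 or a number of a turn 0.188, either way. A call with a gripper value outside its range is refused whole. OPENING is the finger opening in mm, from 0 to 85.4, set as the call begins (- or left out, the last holds). The fingers move at their own pace and stop on an object; the grip force is fixed at half the most. Time passes only in rows, so rows that do not move let the fingers close. It gives the time, the measured TCP pose, the force, the opening and the grip force at its end, in the units of the state.
- bot.get_obs(): the state, without advancing time (a new reading comes with each control period).
- vision.camera(name): name is "side" or "top"; returns a dict with "image" (480x640x3 uint8, blue, green, red), "z_map" (480x640 float32, m along the optical axis (not along the pixel's ray), 0 where there is no reading), "K" (3x3 intrinsics, pixels), "rvec" (rotation vector, rad) and "tvec" (3), from world to camera coordinates, as OpenCV has them. Camera axes: x right, y down, z forward; pixel columns grow to the right and rows downward; lengths in m; the calibration is good to about 2 mm. A picture is of the moment at which its call begins.
- workorder.job_done(): hands the job in; it is judged then, once.
Trained networks look in a picture, given as the dict that the camera call returned (one of the last four; its "shot" number tells which), for a name from the list of things; names that differ only in an ending like _2 or _b are one class to them, and where a whole thing is asked for, a point or a joint stands for the part that bears it (a point fixed in the world has none). Each returns a list of dicts, best first, with "score" (0 to 1); they miss things now and then, are a little off and sometimes report something else, mostly with a low value. They report only what shows in the picture. A call takes as long as a camera call.
- vision.spot_in(picture, query): "position" ([column, row] in pixels, amid what is visible of it).
- vision.place_of(picture, query): "position" ([column, row] in pixels: a listed point, or the origin of a listed thing).
The state is a dict: "clock": time; "joint_pos": joint angles; "joint_vel": joint speeds; "tau": joint torques, N m; "eef_pos": TCP position; "tool_rot": TCP orientation; "ft_force": force on the tool from outside, world axes, zero at the start; "ft_torque": the same for the moment, N m; "grip_width": finger opening in m; "grasp_force": force on a finger pad.
Only numpy, scipy, OpenCV 4.12 (cv2) and the standard library are available. Lean on these libraries where they do the work, as an engineer would, in place of code of your own. Each camera call takes 0.05 s, during which the arm holds its last target. There are 200 camera calls.

## Task

Take the small grey caddy by its handle, lift it well clear of the pull-out tray and tip it until all three loose balm tins have slid together into one corner: of the two corners at the caddy's end nearest the robot, the one on the side where the meter case lies. Finish while still holding the caddy up, still and tilted, with the tins resting in that corner; no tin may fall out, and the other things on the tray stay where they are.

Things in the scene. Friction and masses are not known exactly. Their poses are not given: they have to be found in the camera images.
- caddy: The loose open-topped grey plastic caddy, 190 (its x) x 130 (its y) mm outside, walls 42 mm high and 4 mm thick, floor 4 mm thick, about 0.22 kg; 97 mm tall with its handle. Origin at the centre of its underside, z up; its x axis runs the long way, its -x end is the end nearest the robot (it starts within 0.45 rad of square to the robot).
- caddy_handle (a point): Centre of the caddy's handle: a straight flat-sided bar running along the caddy's y across the middle of the caddy, 12 mm thick (along the caddy's x), 24 mm tall, about 64 mm free between two sloping straps, 40 mm wide along x, that rise from the middles of the long sides and lean inwards to the ends of the bar. The centre is 85 mm above the caddy's underside. Axes as the caddy's.
- near_left (a point): Inner floor corner of the caddy at its near (-x) end on the +y side (left seen from the robot), at (-91, +61, +4) mm in the caddy's frame, where the two walls and the floor meet.
- near_right (a point): Inner floor corner of the caddy at its near (-x) end on the -y side (right seen from the robot), at (-91, -61, +4) mm in the caddy's frame.
- tin1_mid (a point): Centre of one of three equal round metal balm tins, 26 mm across and 14 mm high, 18 g, lying flat and loose on the caddy's floor in its far half; they are smooth and begin to slide on the caddy when the floor slopes about 9 to 14 degrees, and rub a little on its walls too.
- tin2_mid (a point): Centre of one of three equal round metal balm tins, 26 mm across and 14 mm high, 18 g, lying flat and loose on the caddy's floor in its far half; they are smooth and begin to slide on the caddy when the floor slopes about 9 to 14 degrees, and rub a little on its walls too.
- tin3_mid (a point): Centre of one of three equal round metal balm tins, 26 mm across and 14 mm high, 18 g, lying flat and loose on the caddy's floor in its far half; they are smooth and begin to slide on the caddy when the floor slopes about 9 to 14 degrees, and rub a little on its walls too.
- tray: The white plastic pull-out tray, 480 x 800 mm, fixed, pulled out of the low mirrored cabinet; flat floor 6 mm thick (its upper face 6 mm above the work surface), rim 20 mm high. Origin at the centre of its underside.
- meter_case: Closed soft-edged grey blood glucose meter case, 120 (x) x 85 (y) x 38 mm high, lying on the tray to the left (+y) or to the right (-y) of the caddy. Its side decides which corner the tins go to. Origin at the centre of its underside. Not to be disturbed.
- pill_box: Clear pill box, 130 x 60 x 26 mm high, on the tray on the other side of the caddy from the meter case. Origin at the centre of its underside. Not to be disturbed.
- lancet_holder: Closed round lancet holder, 46 mm across, 66 mm high, standing on the far part of the tray. Origin at the centre of its underside. Not to be disturbed.
- emery_tool: Flat steel emery tool, about 160 x 18 x 6 mm, lying crosswise on the far part of the tray. Origin on its underside near its middle. Not to be disturbed.

How it is judged:
By the outcome, as a careful person would: the job done as asked, in the order asked, and still so for the second after the job is handed in, while the arm keeps its last pose, push and grip.
It also fails if it takes over 35 s, if anything falls off the work surface, if the arm or the gripper's body presses on something with over 40 N, if the wrist force passes 120 N, or if a joint passes its speed limit or range.

## Working session

There is one attempt and no reset: what is moved stays moved. The work goes in short steps, Python scripts to look and compute and a shell command to move; the robot and the scene stay as the last step left them, time stands still between calls to the robot, and variables do not carry over. Pictures are saved under pics/ and viewed, at most 10 in all, crops included, and the job is handed in when it is done.

```bash
mkdir -p pics
cat > h.py <<'E'
import numpy as np, cv2
from scipy.spatial.transform import Rotation as R
from workcell import bot, vision, workorder
def cam(n,save=None):
    p=vision.camera(n)
    if save: cv2.imwrite('pics/'+save,p['image'])
    return p
def world(p,uv,z=None):
    "pixel -> world; z given: intersect the plane, else depth map"
    K=p['K'];Rm=cv2.Rodrigues(np.array(p['rvec'],float))[0];t=np.array(p['tvec'],float).ravel()
    d=np.linalg.inv(K)@np.array([uv[0],uv[1],1.])
    c=-Rm.T@t; dw=Rm.T@d
    if z is None:
        u,v=int(round(uv[0])),int(round(uv[1])); w=p['z_map'][v-2:v+3,u-2:u+3]; s=np.median(w[w>0])
    else: s=(z-c[2])/dw[2]
    return c+s*dw
E
python3 - <<'E'
from h import *
o=bot.get_obs();print(o['clock'],o['eef_pos'],o['tool_rot'])
for n in('top','side'):
    p=cam(n,n+'0.png')
    for q,z in (('caddy',.006),('caddy_handle',.091),('near_left',.01),('near_right',.01),('tin1_mid',.017),('meter_case',.006),('pill_box',.006),('lancet_holder',.006),('emery_tool',.006)):
        for r in vision.place_of(p,q)[:3]: print(n,q,round(r['score'],2),np.round(r['position']),world(p,r['position'],z).round(3))
E
```

```text
0.0 [ 0.15412525 -0.47499147  0.23041189] [ 9.87718906e-01  1.56237840e-01 -1.72591903e-04 -1.03448921e-03]
top caddy 0.59 [350. 266.] [ 0.533 -0.021  0.006]
top caddy_handle 0.65 [353. 259.] [ 0.533 -0.024  0.091]
top near_left 0.91 [315. 327.] [0.431 0.041 0.01 ]
top near_right 0.57 [391. 324.] [ 0.433 -0.087  0.01 ]
top near_right 0.26 [316. 328.] [0.43  0.039 0.01 ]
top tin1_mid 0.7 [369. 224.] [ 0.602 -0.057  0.017]
top meter_case 0.89 [157. 287.] [0.507 0.308 0.006]
top pill_box 0.72 [511. 242.] [ 0.565 -0.3    0.006]
top pill_box 0.29 [352. 261.] [ 0.541 -0.026  0.006]
top lancet_holder 0.7 [252. 171.] [0.706 0.144 0.006]
top emery_tool 0.68 [320. 239.] [0.58  0.027 0.006]
top emery_tool 0.57 [388. 159.] [ 0.719 -0.096  0.006]
side caddy 0.67 [352. 261.] [ 0.533 -0.02   0.006]
side caddy_handle 0.75 [355. 227.] [ 0.529 -0.02   0.091]
side near_left 0.61 [378. 290.] [0.437 0.04  0.01 ]
side near_right 0.56 [408. 261.] [ 0.434 -0.079  0.01 ]
side near_right 0.49 [236. 273.] [0.704 0.149 0.01 ]
side tin1_mid 0.44 [335. 241.] [ 0.595 -0.051  0.017]
side meter_case 0.75 [259. 361.] [0.513 0.31  0.006]
side lancet_holder 0.75 [236. 270.] [0.712 0.138 0.006]
side emery_tool 0.71 [297. 218.] [ 0.73  -0.097  0.006]
```

View pics/top0.png

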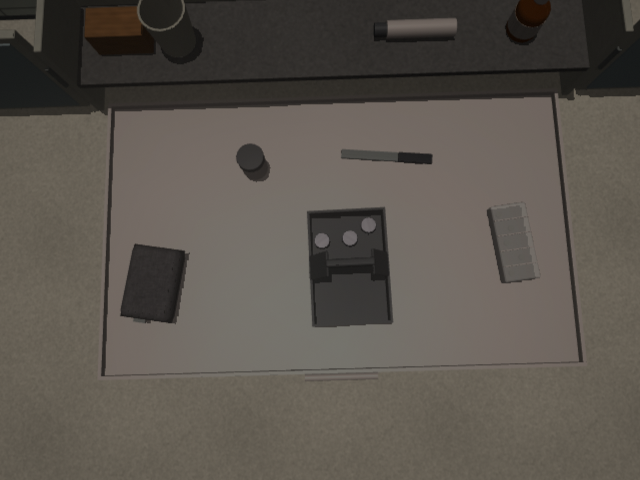

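View pics/side0.png

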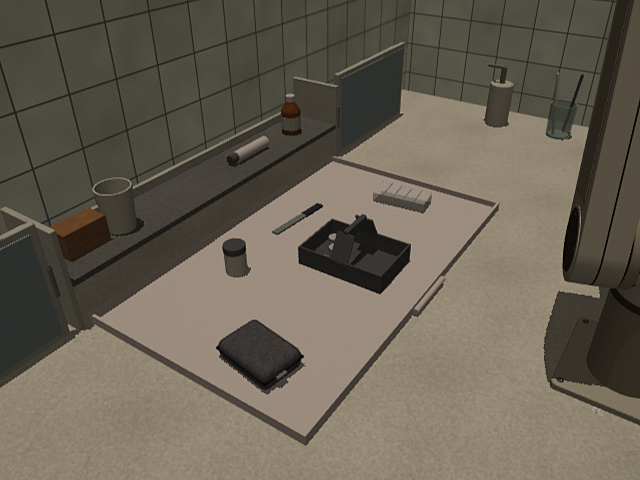

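The meter case at top (155,285) lies on the left (+y), so the target is near_left. The caddy is centred at about (350,265) in the top view, with its tins at (322,240), (350,238) and (369,225). The emery tool and lancet holder stand clear beyond it. Next I'll refine the caddy's pose and yaw from depth.

Run:
```python
from h import *
p=cam('top')
v,u=np.mgrid[190:350,290:410]
z=p['z_map'][v,u]
K=p['K'];Rm=cv2.Rodrigues(np.array(p['rvec'],float))[0];t=np.array(p['tvec'],float).ravel()
c=np.stack([(u-K[0,2])/K[0,0]*z,(v-K[1,2])/K[1,1]*z,z],-1)
W=((c-t)@Rm)[z>0]
for lo,hi in((.040,.056),(.094,.112)):
    s=W[(W[:,2]>lo)&(W[:,2]<hi)]
    r=cv2.minAreaRect((s[:,:2]*1000).astype(np.float32)); print(lo,len(s),r,s.mean(0))
s=W[(W[:,2]>.094)]; print(s[:,2].max(), np.polyfit(s[:,1],s[:,0],1))
```

```text
0.04 1107 ((529.4105224609375, -18.958663940429688), (190.25892639160156, 131.26116943359375), 1.2572888135910034) [ 0.53255054 -0.02043285  0.04773099]
0.094 508 ((529.4719848632812, -18.841686248779297), (38.88711929321289, 77.9649658203125), 0.5749297142028809) [ 0.52879787 -0.01904883  0.10075759]
0.1067461175871493 [-0.02284943  0.52836262]
```

```bash
python3 -m creep '[[[0,0,0],[0,0,-0.16]],[[0,0,0],[0,0,-0.16]],[[0,0,0],[0,0,-0.16]],[[0,0,0],[0,0,-0.16]],[[0,0,0],[0,0,-0.16]],[[0,0,0],[0,0,-0.16]],[[0,0,0],[0,0,-0.16]],[[0,0,0],[0,0,-0.157]]]' 85
python3 -m creep '[[[38,31,0],[0,0,0]],[[38,31,0],[0,0,0]],[[38,31,0],[0,0,0]],[[38,31,0],[0,0,0]],[[38,31,0],[0,0,0]],[[38,31,0],[0,0,0]],[[38,31,0],[0,0,0]],[[38,31,0],[0,0,0]],[[38,31,0],[0,0,0]],[[38,31,0],[0,0,0]],[[38,31,0],[0,0,0]],[[38,31,0],[0,0,0]]]'
python3 - <<'E'
from h import *
o=bot.get_obs();print(o['eef_pos'],R.from_quat(o['tool_rot']).as_matrix().round(3),o['joint_pos'])
M=R.from_quat(o['tool_rot']).as_matrix()
print(M.T@(np.array([.5294,-.0189,.072])-o['eef_pos'])*1000)
E
```

```text
clock: 2.05
eef_pos: [0.1543, -0.4756, 0.2313]
tool_rot: [0.698, 0.716, -0.0, 0.0]
ft_force: [-0.0, 0.2, 0.0]
grip_width: 0.0853
grasp_force: 0.0
clock: 3.55
eef_pos: [0.5181, -0.0108, 0.2314]
tool_rot: [0.7, 0.714, 0.0, 0.0]
ft_force: [-0.3, -1.0, -0.1]
grip_width: 0.0851
grasp_force: 0.0
[ 0.51808777 -0.01079605  0.23141268] [[-0.02  1.    0.  ]
 [ 1.    0.02 -0.  ]
 [-0.    0.   -1.  ]] [-2.07203568e-02  2.76310734e-01  5.27446838e-02  1.34675854e+00
 -1.96156210e-04  1.52984356e+00]
[ -8.29682972  11.0721075  159.41961678]
```

```bash
python3 -m creep '[[[-8.3,11,10],[0,0,0]],[[0,0,30],[0,0,0]],[[0,0,40],[0,0,0]],[[0,0,35],[0,0,0]],[[0,0,25],[0,0,0]],[[0,0,14],[0,0,0]],[[0,0,5],[0,0,0]],[[0,0,0],[0,0,0]]]'
python3 - <<'E'
from h import *
o=bot.get_obs();print(o['eef_pos'],o['ft_force'])
cam('side','side1.png')
E
```

```text
clock: 4.55
eef_pos: [0.5287, -0.0206, 0.0728]
tool_rot: [0.7, 0.714, 0.0, 0.0]
ft_force: [0.8, 0.0, -0.1]
grip_width: 0.0848
grasp_force: 0.0
[ 0.52868893 -0.02062706  0.07276819] [ 7.83487752e-01  7.67581517e-04 -6.90887736e-02]
```

View pics/side1.png

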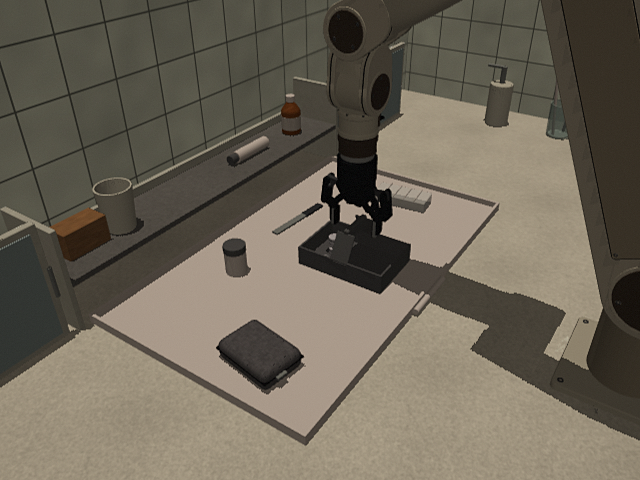

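The fingers straddle the handle bar at about (355,225), and the caddy hasn't moved. I'll close the gripper and lift gently.

```bash
python3 -m creep '[[[0,0,0],[0,0,0]],[[0,0,0],[0,0,0]],[[0,0,0],[0,0,0]],[[0,0,0],[0,0,0]],[[0,0,0],[0,0,0]],[[0,0,0],[0,0,0]],[[0,0,0],[0,0,0]],[[0,0,0],[0,0,0]]]' 0
python3 -m creep '[[[0,0,-3],[0,0,0]],[[0,0,-8],[0,0,0]],[[0,0,-15],[0,0,0]],[[0,0,-22],[0,0,0]],[[0,0,-28],[0,0,0]],[[0,0,-30],[0,0,0]],[[0,0,-30],[0,0,0]],[[0,0,-28],[0,0,0]],[[0,0,-20],[0,0,0]],[[0,0,-12],[0,0,0]],[[0,0,-6],[0,0,0]],[[0,0,0],[0,0,0]]]'
python3 - <<'E'
from h import *
cam('side','side2.png')
E
```

```text
clock: 5.6
eef_pos: [0.5284, -0.0203, 0.0726]
tool_rot: [0.7, 0.714, 0.0, 0.0]
ft_force: [-0.7, 0.2, 3.4]
grip_width: 0.011
grasp_force: 59.5
clock: 7.1
eef_pos: [0.5283, -0.0203, 0.2743]
tool_rot: [0.7, 0.714, -0.0, -0.0]
ft_force: [-0.2, -0.1, -3.0]
grip_width: 0.0109
grasp_force: 58.6
```

View pics/side2.png

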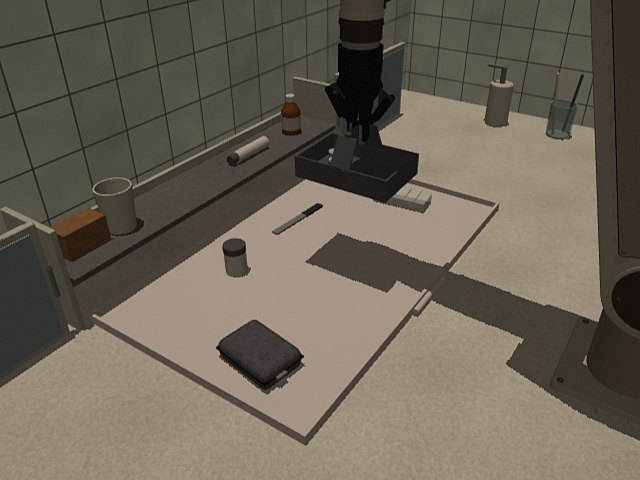

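```bash
python3 -m creep '[[[0,0,0],[-0.015,-0.015,0]],[[0,0,0],[-0.025,-0.025,0]],[[0,0,0],[-0.03,-0.03,0]],[[0,0,0],[-0.03,-0.03,0]],[[0,0,0],[-0.02,-0.02,0]],[[0,0,0],[-0.015,-0.015,0]],[[0,0,0],[-0.015,-0.015,0]],[[0,0,0],[-0.015,-0.015,0]],[[0,0,0],[-0.015,-0.015,0]],[[0,0,0],[-0.015,-0.015,0]],[[0,0,0],[-0.01,-0.01,0]],[[0,0,0],[0,0,0]]]'
python3 -m creep '[[[0,0,0],[0,0,0]],[[0,0,0],[-0.015,-0.015,0]],[[0,0,0],[-0.015,-0.015,0]],[[0,0,0],[-0.015,-0.015,0]],[[0,0,0],[-0.015,-0.015,0]],[[0,0,0],[-0.015,-0.015,0]],[[0,0,0],[-0.015,-0.015,0]],[[0,0,0],[-0.015,-0.015,0]],[[0,0,0],[-0.01,-0.01,0]],[[0,0,0],[0,0,0]],[[0,0,0],[0,0,0]],[[0,0,0],[0,0,0]]]'
cat > chk.py <<'E'
from h import *
import sys
p=cam('side');cv2.imwrite('pics/'+sys.argv[1],cv2.resize(p['image'][80:300,240:480],None,fx=2.5,fy=2.5))
o=bot.get_obs();M=R.from_quat(o['tool_rot']).as_matrix()
# caddy axes: x=tool y, y=tool x, z=-tool z ; handle centre 19 mm behind TCP
C=np.stack([M[:,1],M[:,0],-M[:,2]],1); org=o['eef_pos']-.019*M[:,2]-.085*C[:,2]
print('tilt',np.degrees(np.arccos(C[2,2])),'slopes x,y',np.degrees(np.arcsin(C[2,:2])))
for n in('side','top'):
  p=p if n=='side' else cam('top','top_'+sys.argv[1])
  Rm=cv2.Rodrigues(np.array(p['rvec'],float))[0];t=np.array(p['tvec'],float).ravel()
  cc=-Rm.T@t
  for q in('tin1_mid','near_left','near_right','caddy_handle'):
    zc={'tin1_mid':.011,'caddy_handle':.085}.get(q,.004)
    for r in vision.place_of(p,q)[:4]:
        d=Rm.T@np.linalg.inv(p['K'])@np.array([*r['position'],1.])
        a=C.T@(cc-org);b=C.T@d
        x=a+b*(zc-a[2])/b[2]
        print(n,q,round(r['score'],2),np.round(r['position']),(x*1000).round())
E
python3 chk.py t1.png
```

```text
clock: 8.65
eef_pos: [0.5281, -0.0201, 0.2743]
tool_rot: [0.693, 0.707, 0.001, 0.144]
ft_force: [0.8, 0.6, -1.7]
grip_width: 0.0106
grasp_force: 58.6
clock: 10.15
eef_pos: [0.5285, -0.0204, 0.2744]
tool_rot: [0.682, 0.696, 0.002, 0.224]
ft_force: [0.0, -0.4, -3.2]
grip_width: 0.0109
grasp_force: 58.5
tilt 25.932714125716696 slopes x,y [ 18.01645421 -18.00904699]
side tin1_mid 0.39 [346. 175.] [-6. 38. 11.]
side near_left 0.69 [374. 205.] [-83.  59.   4.]
side near_right 0.57 [409. 169.] [-93. -55.   4.]
side caddy_handle 0.75 [357. 134.] [ 4. -0. 85.]
top tin1_mid 0.22 [254. 169.] [101. 148.  11.]
top near_right 0.92 [419. 302.] [-91. -60.   4.]
top caddy_handle 0.9 [353. 244.] [ 4. -1. 85.]
```

View pics/t1.png

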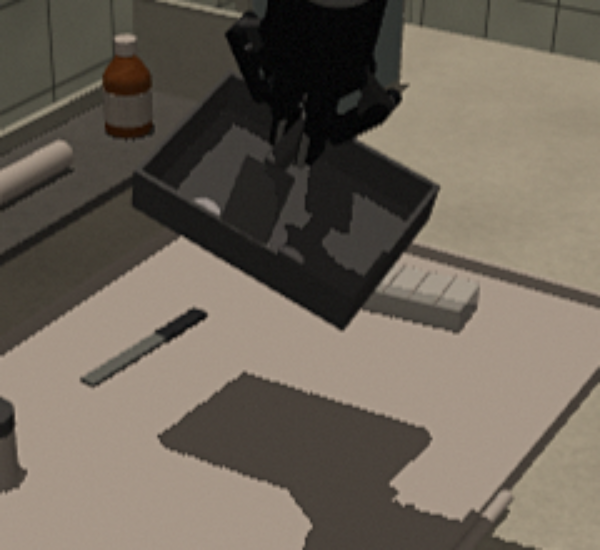

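View pics/top_t1.png

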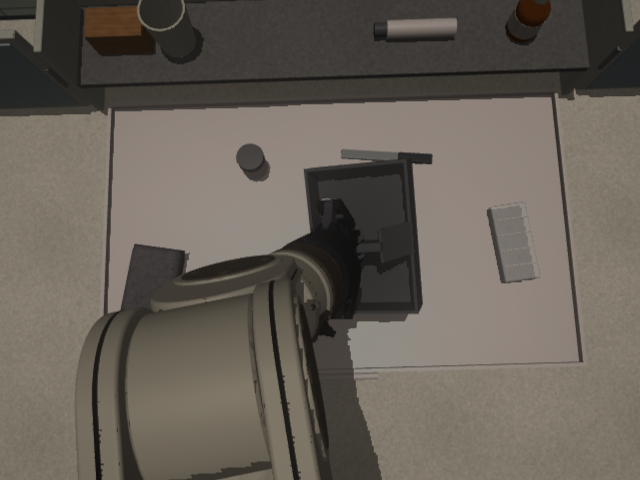

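The caddy tilts as intended and is held firmly. The top view is blocked by the arm. In the side crop, tins show along the left wall at about (205,207) and (288,250), so they have slid left but not yet down to the near end. I'll add pitch.

```bash
python3 -m creep '[[[0,0,0],[-0.02,0,0]],[[0,0,0],[-0.02,0,0]],[[0,0,0],[-0.02,0,0]],[[0,0,0],[-0.02,0,0]],[[0,0,0],[-0.02,0,0]],[[0,0,0],[-0.02,0,0]],[[0,0,0],[-0.02,0,0]],[[0,0,0],[-0.02,0,0]],[[0,0,0],[-0.015,0,0]],[[0,0,0],[-0.01,0,0]],[[0,0,0],[0,0,0]],[[0,0,0],[0,0,0]]]'
python3 chk.py t2.png
```

```text
clock: 12.15
eef_pos: [0.5284, -0.0203, 0.2744]
tool_rot: [0.659, 0.693, 0.067, 0.286]
ft_force: [-0.1, 0.0, -2.8]
grip_width: 0.011
grasp_force: 58.6
tilt 34.20373217039432 slopes x,y [ 28.00076783 -18.00897849]
side tin1_mid 0.38 [359. 189.] [-52.  43.  11.]
side near_left 0.75 [368. 208.] [-86.  60.   4.]
side near_right 0.92 [401. 168.] [-89. -60.   4.]
side near_right 0.45 [400. 201.] [-127.    6.    4.]
side caddy_handle 0.75 [361. 136.] [-0. -2. 85.]
side caddy_handle 0.57 [369. 208.] [-91. 114.  85.]
top near_left 0.16 [157. 285.] [-75. 349.   4.]
top near_right 0.85 [420. 288.] [-89. -60.   4.]
top caddy_handle 0.65 [354. 249.] [ 2. -2. 85.]
top caddy_handle 0.5 [511. 242.] [   1. -175.   85.]
```

View pics/t2.png

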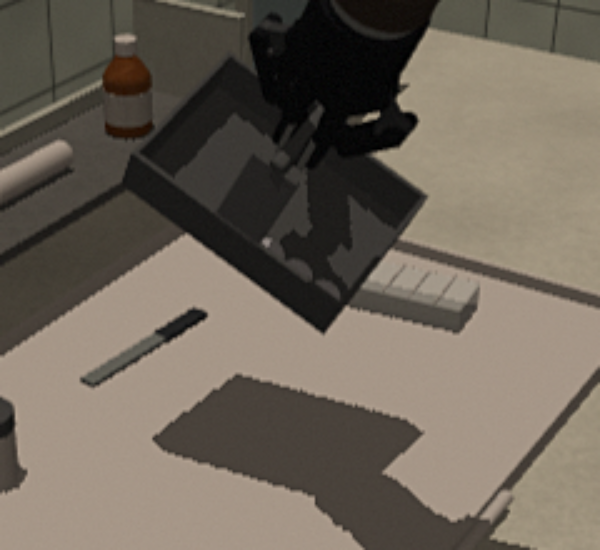

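All three tins are now against the left wall at the near end, visible at about (325,285), (298,268) and (268,242). That looks like a row along the wall. I'll ease the roll over so the column buckles toward the near wall, then roll back to get a compact cluster.

```bash
python3 -m creep '[[[0,0,0],[0,0.02,0]],[[0,0,0],[0,0.04,0]],[[0,0,0],[0,0.05,0]],[[0,0,0],[0,0.05,0]],[[0,0,0],[0,0.05,0]],[[0,0,0],[0,0.05,0]],[[0,0,0],[0,0.05,0]],[[0,0,0],[0,0.04,0]],[[0,0,0],[0,0.03,0]],[[0,0,0],[0,0.02,0]],[[0,0,0],[0,0,0]]]'
python3 chk.py t3.png
```

```text
clock: 14.02
eef_pos: [0.5284, -0.0209, 0.2743]
tool_rot: [0.633, 0.736, 0.196, 0.143]
ft_force: [0.2, 0.5, -2.6]
grip_width: 0.011
grasp_force: 58.7
tilt 28.083427673862243 slopes x,y [27.98936898  2.11510669]
side near_left 0.75 [366. 208.] [-86.  64.   4.]
side near_right 0.79 [391. 182.] [-89. -62.   4.]
side caddy_handle 0.94 [366. 135.] [-5. -4. 85.]
top tin1_mid 0.74 [319. 273.] [-49.  48.  11.]
top near_left 0.59 [312. 300.] [-89.  64.   4.]
top near_left 0.35 [158. 283.] [-24. 257.   4.]
top near_right 0.6 [511. 242.] [ -61. -220.    4.]
top caddy_handle 0.56 [359. 246.] [ 4. -0. 85.]
top caddy_handle 0.15 [512. 243.] [ -27. -184.   85.]
```

View pics/t3.png

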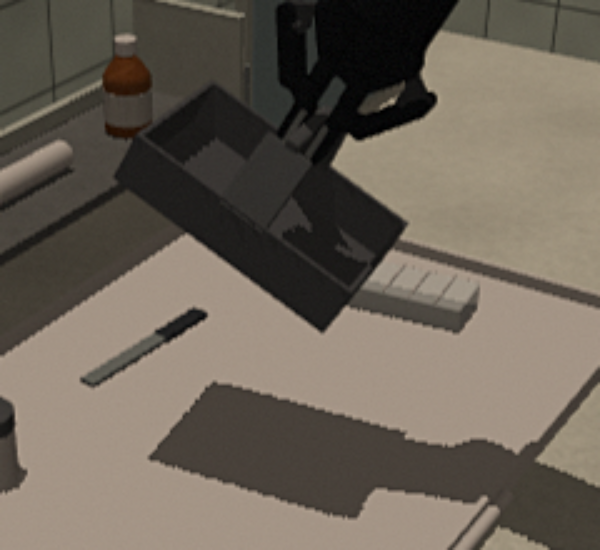

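The left wall now hides the tins from the side, but the top camera sees one at (-49,48) mm in the caddy frame, so they're still in a row at the left wall. I'll roll a little further.

```bash
python3 -m creep '[[[0,0,0],[0,0.03,0]],[[0,0,0],[0,0.03,0]],[[0,0,0],[0,0.03,0]],[[0,0,0],[0,0.03,0]],[[0,0,0],[0,0.02,0]],[[0,0,0],[0,0,0]],[[0,0,0],[0,0,0]]]'
python3 chk.py t4.png; python3 -c "
import cv2;i=cv2.imread('pics/top_t4.png');cv2.imwrite('pics/c4.png',cv2.resize(i[180:330,270:450],None,fx=3.5,fy=3.5,interpolation=2)*2)"
```

```text
clock: 15.4
eef_pos: [0.5283, -0.0204, 0.2743]
tool_rot: [0.617, 0.744, 0.24, 0.091]
ft_force: [0.8, 0.0, -2.5]
grip_width: 0.0111
grasp_force: 58.7
tilt 29.726148643086827 slopes x,y [27.99144286  9.20553205]
side near_left 0.73 [236. 272.] [-16. 435.   4.]
side near_left 0.6 [368. 207.] [-87.  62.   4.]
side near_right 0.71 [386. 186.] [-87. -61.   4.]
side near_right 0.25 [261. 362.] [-109.  531.    4.]
side caddy_handle 0.6 [364. 133.] [-0. -4. 85.]
top tin1_mid 0.5 [314. 278.] [-52.  49.  11.]
top near_left 0.65 [309. 305.] [-91.  61.   4.]
top near_right 0.19 [511. 244.] [ -77. -246.    4.]
top caddy_handle 0.62 [362. 248.] [ 2. -2. 85.]
```

View pics/c4.png

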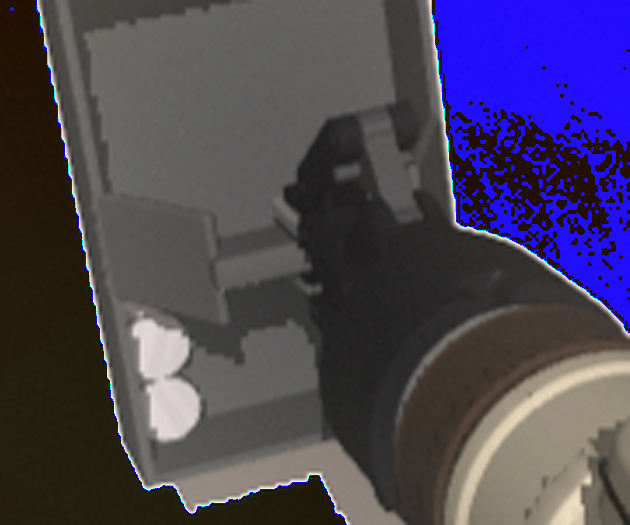

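The top crop shows two tins at about (175,408) and (165,345), in a row up the left wall with the third under the strap at about (136,325). I'll keep rolling and track the tins numerically in a rectified caddy-frame map.

```bash
cat > map.py <<'E'
from h import *
import sys
o=bot.get_obs();M=R.from_quat(o['tool_rot']).as_matrix()
C=np.stack([M[:,1],M[:,0],-M[:,2]],1); org=o['eef_pos']-.019*M[:,2]-.085*C[:,2]
print('slopes x,y',np.degrees(np.arcsin(C[2,:2])).round(1),o['clock'])
X,Y=np.meshgrid(np.arange(-91,70,1.),np.arange(61,-62,-1.))  # cols x, rows y(left first)
P=org+np.stack([X.ravel(),Y.ravel(),0*X.ravel()+18],-1)/1000@C.T
for n in sys.argv[1:]:
    p=cam(n); uv=cv2.projectPoints(P,np.array(p['rvec'],float),np.array(p['tvec'],float),p['K'],None)[0].reshape(*X.shape,2).astype(np.float32)
    g=cv2.remap(cv2.cvtColor(p['image'],cv2.COLOR_BGR2GRAY),uv[...,0],uv[...,1],1)
    zc=((P@cv2.Rodrigues(np.array(p['rvec'],float))[0].T)+np.array(p['tvec'],float).ravel())[:,2].reshape(X.shape)
    zm=cv2.remap(p['z_map'],uv[...,0],uv[...,1],0)
    s=g[::6,::4]; d=(zm-zc)[::6,::4]
    print(n,'cols x from -91 step 4, rows y from 61 step -6; # bright, o nearer, . farther')
    for a,b in zip(s,d): print(''.join('o' if q<-.012 else '#' if v>85 else '+' if v>60 else '.' for v,q in zip(a,b)))
E
python3 -m creep '[[[0,0,0],[0,0.02,0]],[[0,0,0],[0,0.02,0]],[[0,0,0],[0,0.02,0]],[[0,0,0],[0,0.02,0]],[[0,0,0],[0,0.02,0]],[[0,0,0],[0,0,0]],[[0,0,0],[0,0,0]]]'
python3 map.py top
```

```text
clock: 16.77
eef_pos: [0.5283, -0.0204, 0.2743]
tool_rot: [0.604, 0.748, 0.27, 0.054]
ft_force: [-0.3, 1.0, -1.7]
grip_width: 0.0113
grasp_force: 58.7
slopes x,y [28.  14.2] 16.775
top cols x from -91 step 4, rows y from 61 step -6; # bright, o nearer, . farther
ooooooooooooooooooooooooooooooooooooooooo
..+++++.++++++..ooooooooooo..............
.#############.ooooooooooo...............
.+#####.#####..oooooooooo................
...++.....+...ooooooooooo................
.............ooooooooooo.................
............ooooooooooo..................
...........oooooooooooo..................
...........ooooooooooo...................
..............oooooo.....................
..............oooooo.....................
..............oooooo........o............
..............oooooooo...................
............ooooooooooo..................
.........oooooooooooooo..................
ooooooooooooooooooooooooo................
oooooooooooooooooooooooooo...............
oooooooooooooooooooooooooooo.............
oooooooooooooooooooooooooooo.............
oooooooooooooooooooo.ooooooo.............
oooooooooooooooooooo.ooooooo.............
```

```bash
python3 -m creep '[[[0,0,0],[0,0.02,0]],[[0,0,0],[0,0.02,0]],[[0,0,0],[0,0.02,0]],[[0,0,0],[0,0.02,0]],[[0,0,0],[0,0,0]],[[0,0,0],[0,0,0]]]'
python3 map.py top
```

```text
clock: 17.58
eef_pos: [0.5284, -0.0204, 0.2743]
tool_rot: [0.593, 0.749, 0.294, 0.024]
ft_force: [0.2, 0.1, -2.7]
grip_width: 0.0111
grasp_force: 58.7
slopes x,y [28.  18.2] 17.575
top cols x from -91 step 4, rows y from 61 step -6; # bright, o nearer, . farther
ooooooooooooooooooooooooooooooooooooooooo
ooooooooooooooooooooooooooooooooooooooooo
.#############..oooooooooo...............
.+#####.#####..ooooooooooo...............
...+#....+++..ooooooooooo................
.............ooooooooooo.................
.............ooooooooooo.................
............ooooooooooo..................
...........oooooooooooo..................
...........ooooooooooo...................
..............oooooo.....................
..............ooooo......................
..............ooooo......................
..............oooooooo...................
............ooooooooooo..................
...........oooooooooooo..................
...oo..ooooooooooooooooo.................
ooooooooooooooooooooooooo................
oooooooooooooooooooooooooo...............
..ooooooooooooooooooooooooo..............
ooooooooooooooooooooooooooo..............
```

```bash
python3 -m creep '[[[0,0,0],[0.03,0.02,0]],[[0,0,0],[0.03,0.02,0]],[[0,0,0],[0.03,0.02,0]],[[0,0,0],[0.03,0.02,0]],[[0,0,0],[0,0,0]],[[0,0,0],[0,0,0]]]'
python3 map.py top
```

```text
clock: 18.38
eef_pos: [0.5283, -0.0202, 0.2743]
tool_rot: [0.581, 0.766, 0.272, -0.041]
ft_force: [-0.4, -0.2, -1.8]
grip_width: 0.0108
grasp_force: 58.7
slopes x,y [21.7 22.3] 18.375
top cols x from -91 step 4, rows y from 61 step -6; # bright, o nearer, . farther
.o.ooooooooooooooooooo.ooooooooo...oooo..
ooooooooooooooooooooooooooooooooooooooooo
..####+.........ooooooooooo..............
.######+........ooooooooooo..............
.######........ooooooooooo...............
..####+........ooooooooooo...............
..............oooooooooooo...............
..............ooooooooooo................
..............ooooooooooo................
.............oooooooooooo................
.............ooooooooooo.................
...o..++........ooooo....................
..####+.........ooooo....................
.######+........ooooo.o..o...............
.######........ooooooooo.................
..####+.......ooooooooooo...............o
...###.......oooooooooooo................
...........oooooooooooooo................
....oooooooooooooooooooooooo.............
..ooooooooooooooooooooooooooo............
oooooooooooooooooooooooooooooo.......o...
```

The column broke. One tin sits at the near wall (-79,+40) mm, another at (-79,-20), and the third is probably just beyond it. I'll roll back left with the pitch about level so those two come across side by side, then pitch down to pack them around the first.

```bash
python3 -m creep '[[[0,0,0],[0.044,-0.064,0]],[[0,0,0],[0.044,-0.064,0]],[[0,0,0],[0.044,-0.064,0]],[[0,0,0],[0.044,-0.064,0]],[[0,0,0],[0.044,-0.064,0]],[[0,0,0],[0.044,-0.064,0]],[[0,0,0],[0.044,-0.064,0]],[[0,0,0],[0.044,-0.064,0]],[[0,0,0],[0.044,-0.064,0]],[[0,0,0],[0.044,-0.064,0]],[[0,0,0],[0.034,-0.054,0]],[[0,0,0],[0,0,0]]]'
python3 map.py side top
```

```text
clock: 19.92
eef_pos: [0.5283, -0.0188, 0.2736]
tool_rot: [0.612, 0.777, -0.123, 0.086]
ft_force: [-0.3, 0.4, -2.2]
grip_width: 0.011
grasp_force: 58.7
slopes x,y [ -4.9 -16.4] 19.925
side cols x from -91 step 4, rows y from 61 step -6; # bright, o nearer, . farther
.o..............o......o.................
ooooooooooooooooooooooooooooooooooooooooo
ooooooooooooooooooooooooooooooooooooooooo
.oooooooooooooooooooooooooooooooooooooooo
oooo+##..o....o......oooooooooo.....o...+
ooo####++++......+....oooooooooo...++++++
ooo+++.+++++++++++....oooooooooo.++++++++
.o.++++++++++++++++...ooooooooooo.+++++++
ooo..++++++++++++++++..oooooooooo.+++.+++
ooo+..+++++++++o+++++..ooooooooooo+++++++
ooo....++++++++++.......oooooooooo.+++.++
oo+###.++++++++++....o..ooooooooooo++++++
ooo####.+++++++++........oooooooooo.+++++
ooo#####+++++++++........ooooooooooo.++++
ooo####+.++..++++.........oooooooooo.++++
ooo##++++++++++++.........ooooooooooo++++
ooo###+...................ooooooooooo....
ooo####...................oooooooooooo...
ooo####....................ooooooooooo...
ooo###+...................ooooooooo
[... 312 characters left out ...]
oooooooooooooooooooooooooooo
o.#####......oooooooooooooooooooooooooooo
o............oooooooooooooooooooooooooooo
o............oooooooooooooooooooooooooooo
o.............ooooooooooooooooooooooooooo
o.................ooooooooooooooooooooooo
o......................oooooooooooooooooo
o...+...................oooooo.....oooo..
o+#####................o.ooooo...........
o######+.................ooooo...........
o######...............ooooooooooo........
o..##+................ooooooooooo.....o..
o.####+..............ooooooooooo.........
o######..............ooooooooooo.........
o######.............ooooooooooo..........
o.####+.............oooooooooo...........
ooooooooooooooooooooooooooooooooooooooooo
```

```bash
python3 -m creep '[[[0,0,0],[0,-0.04,0]],[[0,0,0],[0,-0.03,0]],[[0,0,0],[0,0,0]],[[0,0,0],[0,0,0]]]'
python3 map.py side
```

```text
clock: 20.52
eef_pos: [0.5283, -0.0204, 0.2745]
tool_rot: [0.608, 0.773, -0.144, 0.114]
ft_force: [0.0, -0.8, -2.6]
grip_width: 0.0106
grasp_force: 58.8
slopes x,y [ -4.9 -20.5] 20.525
side cols x from -91 step 4, rows y from 61 step -6; # bright, o nearer, . farther
....o...o...................o..o....o....
ooooooooooooooooooooooooooooooooooooooooo
ooooooooooooooooooooooooooooooooooooooooo
.oooooooooooooooooooooooooooooooooooooooo
oooo##+++++++........ooooooooooo.++++++++
ooo++++++++++o++++....oooooooooo+o+++++++
ooo+++++++++++++++++..oooooooooo.++++++++
oo....+++++++o+++++++o.oooooooooo.+++++++
oo+++..++++++++++++++..oooooooooo.+++++++
ooo....++++++++++......ooooooooooo.++++++
ooo####.+++++++++.......oooooooooo.++++++
oo######.++++++++.......ooooooooooo.+++++
oo######+++++++++........oooooooooo.+++++
ooo####++++++++++........ooooooooooo+++++
ooo+#+.++++++++++.........ooooooooooo++++
oo#####.+++++++++.........ooooooooooo++++
ooo#####...................oooooooooo....
ooo####+..................oooooooo.......
oo+###+...................oo.ooooo.......
oo.......................oooooooooo......
ooo......................ooooooooooo.....
```

```bash
python3 -m creep '[[[0,0,0],[0,-0.03,0]],[[0,0,0],[0,0,0]],[[0,0,0],[0,0,0]],[[0,0,0],[0,0,0]]]'
python3 map.py side
```

```text
clock: 21.08
eef_pos: [0.5284, -0.0203, 0.2743]
tool_rot: [0.605, 0.771, -0.154, 0.125]
ft_force: [-0.0, 0.1, -2.8]
grip_width: 0.011
grasp_force: 58.7
slopes x,y [ -4.9 -22.3] 21.075
side cols x from -91 step 4, rows y from 61 step -6; # bright, o nearer, . farther
.....o.o.....o.....oo..o.....oo...o......
ooooooooooooooooooooooooooooooooooooooooo
ooooooooooooooooooooooooooooooooooooooooo
oooooo+.ooo.+oooo..oooooooooooooo..oooo..
oo.+####..++++..+....ooooooooooo+++++++++
oo+.#####+++++++++....oooooooooo++o++++++
ooo+######++++++++++..ooooooooooo++++++++
ooo.######+++++++++++..oooooooooo++++++++
oo+..###+.+++++++++++..ooooooooooo+++++++
ooo+#####.+++++++......ooooooooooo.++++++
ooo#######++++.++.......oooooooooo.++++++
oo+#######.++++++.......ooooooooooo.+++++
oo+.#####++++++++........oooooooooo.+++++
oo+++++++++++++++........ooooooooooo.++++
ooo++++++++++++++.........ooooooooooo++++
oo+++++++++++++++.........ooooooooooo++++
oo..........................oooooo.......
ooo...o...................oooooooo.......
ooo..o...................ooooooooo.......
oo.......................oooooooooo......
ooo......................ooooooooooo.....
```

```bash
python3 -m creep '[[[0,0,0],[0.06,0,0]],[[0,0,0],[0.04,0,0]],[[0,0,0],[0,0,0]]]'
python3 map.py side
```

```text
clock: 21.5
eef_pos: [0.5289, -0.0202, 0.2737]
tool_rot: [0.611, 0.762, -0.192, 0.095]
ft_force: [0.2, -0.2, -4.2]
grip_width: 0.011
grasp_force: 58.9
slopes x,y [-10.2 -22.3] 21.5
side cols x from -91 step 4, rows y from 61 step -6; # bright, o nearer, . farther
.......o.....o..........o.......ooo....oo
ooooooooooooooooooooooooooooooooooooooooo
ooooooooooooooooooooooooooooooooooooooooo
ooooooooooooooooooooooooooooooooooooooooo
ooo+####.+++++++......oooooooooo..+++++++
.oo+#####+.++++++++...ooooooooooo++++++++
.oo#######+.++++++++...oooooooooo.+++++++
ooo.######.+++++++++++..oooooooooo.++++++
.oo..###+.++++.+++++.+..ooooooooooo+++++.
ooo+#####.+++++++++......oooooooooo.+++++
.oo#######.++++++o+......ooooooooooo.++++
.oo#######.++++++++.......ooooooooooo++++
ooo+#####+++++++++........ooooooooooo.+++
ooo+..++.+++++++++.........ooooooooooo+++
ooo+++++++++++++++.........ooooooooooo.++
ooo++++.++.+.+.++...........ooooooooooo+.
ooo...........................oooooooooo.
ooo........................ooooooooo.....
ooo........................ooooooooo.....
.oo........................oooooooooo....
.oo........................ooooooooooo...
```

```bash
python3 -m creep '[[[0,0,0],[0.05,0,0]],[[0,0,0],[0.05,0,0]],[[0,0,0],[0.0,0,0]]]'
python3 map.py side
```

```text
clock: 21.92
eef_pos: [0.5287, -0.0203, 0.2737]
tool_rot: [0.615, 0.752, -0.23, 0.064]
ft_force: [-0.7, -0.4, -3.0]
grip_width: 0.0113
grasp_force: 58.9
slopes x,y [-15.5 -22.3] 21.925
side cols x from -91 step 4, rows y from 61 step -6; # bright, o nearer, . farther
o.o...oo.....oo.o...o.....o.o.....o.o..oo
.oooooooooooooooooooooooooooooooooooooooo
.oooooooooooooooooooooooooooooooooooooooo
.oooooooooooooooooooooooooooooooooooooooo
oooo+###+.....+........oooooooooo........
oooo######.++++..++++..ooooooooooo++.++++
.ooo######+.++++.++++...ooooooooooo+..+++
.ooo######..++.++++.++++ooooooooooo.+.+++
.ooo.###+..++++++.+++..+.ooooooooooo+++.+
.ooo#####++.+.+++.++......ooooooooooo++++
.ooo######+..+++++++.....o.ooooooooooo+++
.ooo######.+..+++.+........ooooooooooo.+.
.ooo+####+..++++.++.........ooooooooooo++
.ooo+.+..++++++.+++..........ooooooooooo+
.ooo.++++++.+.+.+++..........oooooooooooo
.ooo..++..+.++..+.............ooooooooooo
.ooo...........................oooooooooo
.ooo............................ooooooooo
.ooo.........................oo.ooooooo..
oooo.........................ooooooooooo.
oooo.........................ooooooooooo.
```

```bash
python3 -m creep '[[[0,0,0],[0.05,0,0]],[[0,0,0],[0.03,0,0]],[[0,0,0],[0,0,0]]]'
python3 map.py side
```

```text
clock: 22.35
eef_pos: [0.5285, -0.0203, 0.2742]
tool_rot: [0.617, 0.742, -0.259, 0.04]
ft_force: [0.1, -0.6, -2.9]
grip_width: 0.011
grasp_force: 58.9
slopes x,y [-19.6 -22.3] 22.35
side cols x from -91 step 4, rows y from 61 step -6; # bright, o nearer, . farther
..........o.o....o....o.....o.o.....o...o
ooooooooooooooooooooooooooooooooooooooooo
.oooooooooooooooooooooooooooooooooooooooo
.oooooooooooooooooooooooooooooooooooooooo
ooooo+.....+...+#+.....ooooooooooo.......
.oooo++..+++.+#####+....oooooooooo.+.++++
.oooo+.....+.#######.+.+.oooooooooo.+.+.+
.ooo+++..+..++######.++++.oooooooooo.+..+
.oooo++....+..+####+.+....ooooooooooo.+++
.oooo..++....++.....+......ooooooooooo+..
.oooo++.+....+....+++......oooooooooooo+.
.ooo++.+...+.....++.+.......oooooooooooo+
.oooo..++..+.++.+..+.........ooooooooooo.
.oooo.....+..+....+...........ooooooooooo
.oooo.++.+....+++.+............oooooooooo
.ooo....+..+...+...............oooooooooo
.oooo...........................ooooooooo
.oooo......................o.....oooooooo
.oooo.o.......................o...ooooooo
.oooo.........................ooooooooooo
.oooo.........................ooooooooooo
```

```bash
python3 -m creep '[[[0,0,0],[-0.12,0.03,0]],[[0,0,0],[-0.13,0.03,0]],[[0,0,0],[-0.13,0.03,0]],[[0,0,0],[-0.13,0.03,0]],[[0,0,0],[-0.12,0.02,0]],[[0,0,0],[-0.05,0,0]]]'
python3 map.py side top
```

```text
clock: 23.15
eef_pos: [0.5257, -0.0212, 0.2748]
tool_rot: [0.587, 0.785, 0.046, 0.194]
ft_force: [-0.3, 0.3, -3.7]
grip_width: 0.0114
grasp_force: 59.1
slopes x,y [ 17.4 -14.5] 23.15
side cols x from -91 step 4, rows y from 61 step -6; # bright, o nearer, . farther
......oo...o.............................
ooooooooooooooooooooooooooooooooooooooooo
ooooooooooooooooooooooooooooooooooooooooo
ooooooooooooooooooooooooooooooooooooooooo
...................oooooooooo....++..+...
...................oooooooooo............
...................oooooooooo.......o....
.+o.+.....+........oooooooooo............
o...........+.....+oooooooooo............
..................+oooooooooo........+...
...................ooooooooooo...........
...................ooooooooooo+..........
o+.................ooooooooooo...........
o..........+.......ooooooooooo...........
............+......ooooooooooo...........
o..................ooooooooooo...........
o..................ooooooooooo...........
o..................ooooooooooo...........
.....................o.ooooo.............
.....................ooooooo........
[... 311 characters left out ...]
ooooooooooooooooooooooo.....
oooooooooooooooooooooooooooooooooooo.....
oooooooooooooooooooooooooooooooooooo.....
oooooooooooooooooooooooooooooooooooo.....
oooooooooooooooooooooooooooooooooooo.....
ooooooooooooooooooooooooooooooooo........
..oooooooooooooooooooooo.................
.....ooooooooooooooooo...................
.........ooooooo..oooo...................
..................oooo...................
..................oooo...................
...............ooooooooooo...............
...............ooooooooooo...............
................ooooooooooo..............
................ooooooooooo..............
.................oooooooooo..............
ooooooooooooooooooooooooooooooooooooooooo
```

All three tins are on the left wall, spread out, with one at x≈15 mm. I'll take the roll off while pitching down so they fan out as they slide to the near wall, then roll left to pack them.

```bash
python3 -m creep '[[[0,0,0],[-0.02,0.12,0]],[[0,0,0],[-0.02,0.12,0]],[[0,0,0],[-0.02,0.06,0]],[[0,0,0],[-0.01,0,0]]]'
python3 map.py top
```

```text
clock: 23.75
eef_pos: [0.5283, -0.0216, 0.274]
tool_rot: [0.569, 0.802, 0.159, 0.093]
ft_force: [0.2, -0.1, -2.9]
grip_width: 0.0114
grasp_force: 59.0
slopes x,y [21.2  1.8] 23.75
top cols x from -91 step 4, rows y from 61 step -6; # bright, o nearer, . farther
oo.oo+oo..o......ooooooooooo......ooooo..
.######.....###.ooooooooooo..............
.######+...+##.ooooooooooo#..............
.+#####.....#..ooooooooooo+..............
...++.........ooooooooooo................
.............oooooooooooo................
.................ooooo...................
........oo.......ooooo...................
..ooooooooooooo..ooooo...................
oooooooooooooooooooooo...................
oooooooooooooooooooooooo.................
ooooooooooooooooooooooooooooooo..........
ooooooooooooooooooooooooooooooooo........
oooooooooooooooooooooooooooooooooo.......
ooooooooooooooooooooooooooooooooo......o.
ooooooooooooooooooooooooooooooooo........
oooooooooooooooooooooooooo.ooooooo.......
oooooooooooooooooooooooo.......o.........
ooooooooooooooooooooooooo................
ooooooooooooooooooooooooo................
ooooooooooooooooooooooooooo..............
```

```bash
python3 -m creep '[[[0,0,0],[0,0.06,0]],[[0,0,0],[0,0,0]]]'
python3 map.py top
```

```text
clock: 24.05
eef_pos: [0.5284, -0.0205, 0.2741]
tool_rot: [0.563, 0.805, 0.176, 0.069]
ft_force: [-0.7, -0.5, -2.5]
grip_width: 0.0113
grasp_force: 59.0
slopes x,y [21.2  5. ] 24.05
top cols x from -91 step 4, rows y from 61 step -6; # bright, o nearer, . farther
ooooooooooooooooooooooooooooooooooooooooo
.+#####.#####...ooooooooooo..............
.#############..ooooooooooo..............
.+#####+#####..ooooooooooo...............
...++....###..oooooooooooo...............
.........o....ooooooooooo................
.........o...ooooooooooo.................
.................oooo....................
.................oooo....................
.................ooooo...................
....oooooooooo...ooooo.o.................
.oooooooooooooooooooooooo................
oooooooooooooooooooooooooooooo...........
ooooooooooooooooooooooooooooooooo........
oooooooooooooooooooooooooooooooooo.......
ooooooooooooooooooooooooooooooooo........
ooooooooooooooooooooooooooooooooo........
ooooooooooooooooooooooooooooooooo........
ooooooooooooooooooooooooo..oooooo........
ooooooooooooooooooooooooo................
oooooooooooooooooooooooooo...............
```

```bash
python3 -m creep '[[[0,0,0],[0.02,0.08,0]],[[0,0,0],[0.02,0.08,0]],[[0,0,0],[0.02,0.06,0]],[[0,0,0],[0,0,0]]]'
python3 map.py top | head -13
```

```text
clock: 24.6
eef_pos: [0.5289, -0.0207, 0.2736]
tool_rot: [0.542, 0.812, 0.213, -0.036]
ft_force: [0.1, -0.3, -1.6]
grip_width: 0.0108
grasp_force: 59.1
slopes x,y [17.8 16.8] 24.6
top cols x from -91 step 4, rows y from 61 step -6; # bright, o nearer, . farther
ooooooooooooooooooooooooooooooooooooooooo
ooo.ooooooooooooooooooooooooooo..oooo.ooo
.##############+.oooooooooo..............
.######+#######.ooooooooooo..............
..++#...+####...ooooooooooo..............
...............oooooooooooo..............
...............ooooooooooo..............o
...............ooooooooooo...............
...............ooooooooooo...............
..............oooooooo.oo................
..................oooo...................
```

```bash
python3 -m creep '[[[0,0,0],[0.02,0.03,0]],[[0,0,0],[0.01,0.02,0]]]'
python3 map.py top | head -15
```

```text
clock: 24.9
eef_pos: [0.5282, -0.0198, 0.2747]
tool_rot: [0.535, 0.815, 0.215, -0.064]
ft_force: [0.5, -1.2, -2.8]
grip_width: 0.0112
grasp_force: 59.1
slopes x,y [16.3 19.5] 24.9
top cols x from -91 step 4, rows y from 61 step -6; # bright, o nearer, . farther
oooooooooooooooooooooooooooooo.oo.ooooooo
ooooooooooooooooooooooooooooooooooooooooo
.#############+#.ooooooooooo.............
.######+#######..oooooooooo..............
...##+..#####.+.ooooooooooo..............
......o.........ooooooooooo..o...........
................ooooooooooo..............
...............ooooooooooo...............
...............ooooooooooo...............
...............ooooooooooo...............
..................ooooo..................
..................ooooo..................
..................ooooo..................
```

```bash
python3 -m creep '[[[0,0,0],[0.01,0.03,0]],[[0,0,0],[0,0,0]]]'
python3 map.py top | head -17
```

```text
clock: 25.2
eef_pos: [0.5285, -0.0205, 0.274]
tool_rot: [0.532, 0.814, 0.219, -0.08]
ft_force: [-0.6, 1.3, -2.9]
grip_width: 0.0108
grasp_force: 59.1
slopes x,y [15.7 21.3] 25.2
top cols x from -91 step 4, rows y from 61 step -6; # bright, o nearer, . farther
o.oooo.o.o..oooo.o.ooo.ooo.ooo.oooooooo.o
ooooooooooooooooooooooooooooooooooooooooo
.######...+++....ooooooooooo.............
.######+####.....oooooooooo..............
..####+######....oooooooooo..............
......+######++.ooooooooooo..............
.......+####+#..ooooooooooo..............
............#...ooooooooooo..............
...............ooooooooooo...............
...............ooooooooooo...............
...............ooooooooooo...............
..................ooooo..................
...................oooo..................
.................oooooooo................
.................ooooooooo...............
```

B has just slipped off A, which is the moment I was waiting for, so I'm reversing the roll now.

```bash
python3 -m creep '[[[0,0,0],[-0.02,-0.13,0]],[[0,0,0],[-0.02,-0.16,0]],[[0,0,0],[-0.02,-0.16,0]],[[0,0,0],[-0.01,-0.12,0]]]'
python3 map.py side top
```

```text
clock: 25.75
eef_pos: [0.5274, -0.0198, 0.275]
tool_rot: [0.575, 0.795, 0.088, 0.172]
ft_force: [0.2, -0.1, -2.5]
grip_width: 0.0111
grasp_force: 59.1
slopes x,y [19.8 -9.9] 25.75
side cols x from -91 step 4, rows y from 61 step -6; # bright, o nearer, . farther
........................o........o..o....
ooooooooooooooooooooooooooooooooooooooooo
ooooooooooooooooooooooooooooooooooooooooo
ooooooooooooooooooooooooooooooooooooooooo
ooooooooooooooooooooooooooooooooooooooooo
o.................ooooooooooo............
..................ooooooooooo............
..++++............ooooooooooo............
o++++++...........ooooooooooo............
.+..+++...........ooooooooooo............
..+.++...........+ooooooooooo.o..........
......+...........ooooooooooo............
.......+..........ooooooooooo............
.+#####...........ooooooooooo............
.######...........ooooooooooo............
.######.....+.....ooooooooooo............
o.####+......+....ooooooooooo............
..................ooooooooooo............
..................ooooooooooo............
..................ooooooooooo..........
[... 308 characters left out ...]
oooooooooo..............o...
ooooooooooooooooooooooooo.....ooo........
oooooooooooooooooooooooooooooooooo.......
oooooooooooooooooooooooooooooooooo.......
oooooooooooooooooooooooooooooooooo.......
oooooooooooooooooooooooooooooooooo.......
oooooooooooooooooooooooooooooooooo.......
oooooooooooooooooooooooo..o..............
oooooooooooooooooooooo...................
oooooooooooooooooooooo...................
oooooooooooooooooooooo...................
ooooooooooooooooooooooooo................
ooo###........ooooooooooo................
oo.............ooooooooooo...............
................oooooooooo...............
................ooooooooooo..............
ooooooooooooooooooooooooooooooooooooooooo
```

B and C are now both on the near wall at y≈+13 and -25 mm, with A in the corner. I'll level the pitch just past zero with strong left roll so C leaves the near wall on its way left, then pitch down again.

```bash
python3 -m creep '[[[0,0,0],[0.14,0.02,0]],[[0,0,0],[0.16,0,0]],[[0,0,0],[0.15,-0.03,0]],[[0,0,0],[0.11,-0.12,0]],[[0,0,0],[0,-0.09,0]]]'
python3 map.py side
```

```text
clock: 26.48
eef_pos: [0.5301, -0.0196, 0.2715]
tool_rot: [0.582, 0.783, -0.202, 0.09]
ft_force: [-0.9, 0.2, -3.3]
grip_width: 0.0108
grasp_force: 59.4
slopes x,y [-12.1 -22.1] 26.475
side cols x from -91 step 4, rows y from 61 step -6; # bright, o nearer, . farther
.o..o......................o.....o..oo...
ooooooooooooooooooooooooooooooooooooooooo
ooooooooooooooooooooooooooooooooooooooooo
ooooooooooooooooooooooooooooooooooooooooo
.oo##+..++++++++++...ooooooooooo++++++++.
ooo.###.++++++++++++..oooooooooo.+++++.++
ooo#####+++++++++++++.ooooooooooo++++++++
ooo######.+++++++++++++oooooooooo.+.+++++
ooo######.+++++++++++..ooooooooooo+++++++
ooo.###..+++++++++++....oooooooooo.++++.+
.oo......++++++++++.....ooooooooooo.+++++
ooo.+###.++++++++++.....oooooooooooo+++++
ooo+#####++++++++++......ooooooooooo++.++
ooo#######.++++++++.......ooooooooooo++++
ooo.######.++++++++.......ooooooooooo.+++
ooo+.###++.+++++++.........ooooooooooo++.
ooo........................ooooooooooo...
ooo........o..............oo.oooooo......
ooo.......................ooooooooo......
ooo.......o...............oooooooooo.....
ooo.......................ooooooooooo....
```

```bash
python3 -m creep '[[[0,0,0],[0.07,0,0]],[[0,0,0],[0.02,0,0]]]'
python3 map.py side
```

```text
clock: 26.78
eef_pos: [0.5289, -0.0203, 0.2735]
tool_rot: [0.586, 0.773, -0.235, 0.064]
ft_force: [0.3, 0.0, -2.2]
grip_width: 0.0111
grasp_force: 59.4
slopes x,y [-16.7 -22. ] 26.775
side cols x from -91 step 4, rows y from 61 step -6; # bright, o nearer, . farther
..............oo.........o....o...o...o.o
ooooooooooooooooooooooooooooooooooooooooo
.oooooooooooooooooooooooooooooooooooooooo
.oooooooooooooooooooooooooooooooooooooooo
.oo+#+...+++###+#+++++oooooooooo.........
oooo.+++++++..++##++++.oooooooooo.+++++++
.oo++.++++.+++..+###+.+ooooooooooo+++++++
.oo++o.+++..+++++....++.ooooooooooo+.+.++
.oo+.+++...+++++..+++...ooooooooooo+++.++
ooo+++++++.+++.+.+..+....ooooooooooo++++.
.oo.++++..+++..+++........oooooooooo.+.++
oooo+++.++++.+..++++......ooooooooooo++..
.oo+.....++.++++...+......ooooooooooo.+.+
oooo+.+++..+++..+++........ooooooooooo.+.
.oo++.+++++.+..++.+........oooooooooooo++
.oo...++.+++.+.+.+..........oooooooooooo+
ooo....................o.....ooooooooooo.
.ooo..........................ooooooo.oo.
ooo.........................oo.oooooo....
oooo........................oooooooooo...
ooo........................ooooooooooo...
```

```bash
python3 -m creep '[[[0,0,0],[-0.15,0.08,0]],[[0,0,0],[-0.15,0.08,0]],[[0,0,0],[-0.15,0.08,0]],[[0,0,0],[-0.15,0.07,0]],[[0,0,0],[-0.1,0.05,0]]]'
python3 map.py top|head -15
```

```text
clock: 27.45
eef_pos: [0.5269, -0.0215, 0.2755]
tool_rot: [0.561, 0.804, 0.151, 0.127]
ft_force: [-0.4, 0.1, -3.4]
grip_width: 0.0112
grasp_force: 59.4
slopes x,y [22.7 -2. ] 27.45
top cols x from -91 step 4, rows y from 61 step -6; # bright, o nearer, . farther
...+#......+++..ooooooooooo..............
.+#####..+####.ooooooooooo#..............
.######+.###+.oooooooooooo#.............o
o+#####...#...ooooooooooo##..............
...++........ooooooooooo+................
oooooooooooo....ooooo....................
ooooooooooooooo.ooooo....................
ooooooooooooooooooooo....................
ooooooooooooooooooooo....................
ooooooooooooooooooooooo..o...............
oooooooooooooooooooooooooooooooo....o....
oooooooooooooooooooooooooooooooo.........
oooooooooooooooooooooooooooooooo.........
```

A is in the corner and the others are following down the left wall. I'll set the final tilt now and let them settle.

```bash
python3 -m creep '[[[0,0,0],[-0.01,0,0]],[[0,0,0],[-0.02,-0.03,0]],[[0,0,0],[-0.02,-0.04,0]],[[0,0,0],[-0.02,-0.05,0]],[[0,0,0],[-0.02,-0.05,0]],[[0,0,0],[-0.02,-0.05,0]],[[0,0,0],[-0.02,-0.03,0]],[[0,0,0],[0,0,0]],[[0,0,0],[0,0,0]],[[0,0,0],[0,0,0]],[[0,0,0],[0,0,0]],[[0,0,0],[0,0,0]]]'
python3 map.py side|head -12; python3 chk.py t9.png
```

```text
clock: 29.0
eef_pos: [0.5284, -0.0205, 0.2743]
tool_rot: [0.566, 0.771, 0.13, 0.261]
ft_force: [0.9, -0.2, -2.7]
grip_width: 0.0109
grasp_force: 59.4
slopes x,y [ 29.7 -14.8] 29.0
side cols x from -91 step 4, rows y from 61 step -6; # bright, o nearer, . farther
o........................................
ooooooooooooooooooooooooooooooooooooooooo
ooooooooooooooooooooooooooooooooooooooooo
ooooooooooooooooooooooooooooooooooooooooo
..................oooooooooo.............
.................oooooooooo..............
.................oooooooooo..............
.................oooooooooo..............
.................oooooooooo..............
................ooooooooooo..............
tilt 33.86430342281757 slopes x,y [ 29.70105741 -14.77157935]
side tin1_mid 0.47 [363. 137.] [-13. -83.  11.]
side near_left 0.58 [373. 208.] [-88.  63.   4.]
side near_right 0.71 [395. 166.] [-96. -68.   4.]
side caddy_handle 0.82 [362. 136.] [ 0.  0. 85.]
side caddy_handle 0.64 [392. 168.] [-73.  30.  85.]
top near_right 0.66 [422. 272.] [-93. -59.   4.]
top caddy_handle 0.57 [358. 248.] [ 3. -4. 85.]
```

View pics/t9.png

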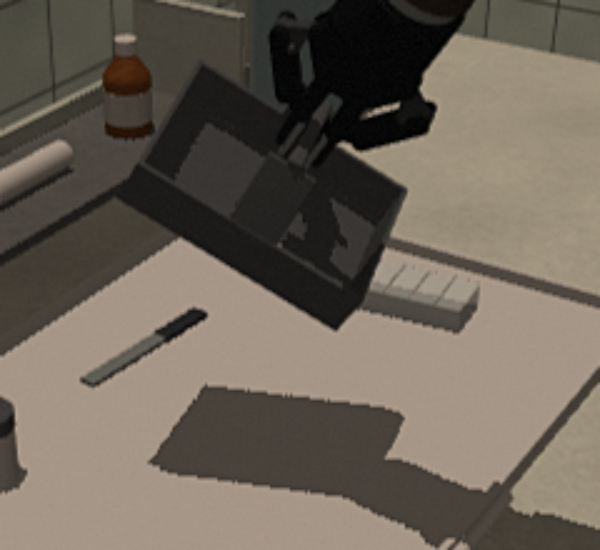

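The caddy is tilted toward near-left and nothing is left on the visible floor. The tins are hidden behind the left wall, so a little more roll will bring them into view for a last numeric check.

```bash
python3 -m creep '[[[0,0,0],[0.01,-0.03,0]],[[0,0,0],[0.01,-0.03,0]],[[0,0,0],[0,-0.02,0]],[[0,0,0],[0,0,0]],[[0,0,0],[0,0,0]],[[0,0,0],[0,0,0]]]'
python3 map.py side|head -12
```

```text
clock: 30.3
eef_pos: [0.5283, -0.0205, 0.2744]
tool_rot: [0.574, 0.761, 0.099, 0.286]
ft_force: [0.0, -1.0, -3.0]
grip_width: 0.0114
grasp_force: 59.4
slopes x,y [ 28.6 -18.7] 30.3
side cols x from -91 step 4, rows y from 61 step -6; # bright, o nearer, . farther
....o....oo......................o.o...o.
ooooooooooooooooooooooooooooooooooooooooo
ooooooooooooooooooooooooooooooooooooooooo
oo.ooo..+..ooo.ooooooooooooo...ooooo....o
.................oooooooooooo............
.................ooooooooooo.............
.................ooooooooooo.............
.................ooooooooooo.............
.o....o..........ooooooooooo.............
...........o.....oooooooooo..............
```

```bash
sed "s/g\[::6,::4\]; d=(zm-zc)\[::6,::4\]/g[10:26:2,::3]; d=0*(zm-zc)[10:26:2,::3]/; s/v>85/v>75/; s/v>60/v>50/" map.py > m2.py; python3 m2.py side; python3 -c "
from workcell import bot
o=bot.get_obs();print(abs(o['joint_vel']).max())"
```

```text
slopes x,y [ 28.6 -18.7] 30.35
side cols x from -91 step 4, rows y from 61 step -6; # bright, o nearer, . farther
......................................................
......................................................
......................................................
........+++.+++.+++.++...............+++++++++.+++++++
..........+++++++..+++++.............+++++++++++++++++
..++++++...++++++...++#+.............++++++++++++++++.
...++++.....++++.....+#+.............++++++++++++++++.
......................#..............++++++++++++++++.
0.0007249791055707663
```

```bash
python3 -c "
from workcell import workorder
print(workorder.job_done())"
```

```text
the job is handed in; nothing more can be done
None
```

I handed the job in at 30.4 s with the caddy held up, still and tilted, and all three tins in the near-left corner on the meter-case side; they rest in a touching row along the left wall (about 13, 40 and 65 mm from the near wall) because repeated tries did not get a tighter cluster.

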